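Hang the washed-parts basket on the drip stand

TASK

Hang the rectangular wire basket of washed brackets by its handle on the hook of the drip stand, so that it drips into the tray: bring the handle over the upturned tip and lower it onto the hook before you let go. Keep both brackets in the basket, and leave the round basket and the other things on the bench where they are.

Things in the scene. Friction and masses are not known exactly. Their poses are not given: they have to be found in the camera images.
- basket: rectangular steel-wire basket, 70 mm along its x, 100 along y, walls 40 high, 142 high in all, 0.15 to 0.3 kg, on the bench. Its rigid handle lies in its y-z plane: straps slope from the short walls up to a flat top strap carrying a black grip block. Between strap and rim there is free room for the hook. Same when turned by half a turn. Origin: centre of its underside; z up
- basket_grip (a point): where to hold the black grip block, on its axis, 126 mm above the basket's underside. The block is 28 mm along y, 24 mm along x, and reaches from 102 to 142 mm above the underside; pinch it along y from above. Axes as the basket's
- basket_strap (a point): middle of the underside of the handle's top strap, which rests on the hook; 98 mm above the basket's underside. The flat strap is 30 mm along y, 24 mm along x, 4 mm thick. Axes as the basket's
- stand: fixed drip stand: grey tray 160 x 110 mm, 14 mm high; steel post 14 mm thick, 185 mm high, at 66 mm along its +x; from the post's top a level flat hook arm, 12 mm wide, 6 mm thick, pointing along the stand's -x (roughly towards the robot), ending in an upturned tip. Origin: centre of the tray's underside, on the bench; z up
- hook_seat (a point): on the upper face of the hook arm, 185 mm above the bench, where the handle is to rest; the arm is free from 39 mm along -x (the tip's inner face) to 67 mm along +x (the post). The basket hangs with its y across the arm. Axes as the stand's
- hook_tip (a point): top of the hook's upturned tip, 5 mm thick, 42 mm along -x from the seat and 22 mm above it; axes as the stand's
- bracket1: small aluminium L-bracket, 26 x 18 mm, 14 mm high, 20 g, lying in the rectangular basket. Origin: centre of its underside
- bracket2: a second such bracket in the same basket. Origin: centre of its underside
- round_basket: the other wire basket, round, 88 mm across, 40 mm deep, empty, same handle and grip block; 142 mm high in all; to be left alone. Origin: centre of its underside
- can1: small aluminium can (capacitor), 22 mm across, 32 mm high, standing; left alone. Origin: centre of its underside
- can2: a second such can, 22 mm across, 32 mm high; left alone. Origin: centre of its underside
- relay: clear plastic block, 30 x 22 mm, 18 mm high; left alone. Origin: centre of its underside
- screwdriver: screwdriver 160 mm long lying on the bench; left alone. Origin: on its axis, at bench height
- reel: grey plastic wire reel, 56 mm across, 30 mm high; left alone. Origin: centre of its underside
- cup: white cup, 74 mm across, 85 mm high; left alone. Origin: centre of its underside
- bin: red open parts bin, 100 x 150 mm, 60 mm high; left alone. Origin: centre of its underside
Things that resemble listed ones, but are neither listed nor needed, are in the scene too. What is shaped like the stand but orange is not meant.

How it is judged (in metres and radians):
On the way:
1. the handle is lowered onto the hook arm (within 8 mm of resting on it) while still held (x of basket_strap in the frame of hook_seat between -0.04 and 0.04 m and y of basket_strap in the frame of hook_seat between -0.02 and 0.02 m and z of basket_strap in the frame of hook_seat between -0.006 and 0.008 m and contact force between the fingers and basket above 0.5 N), for 0.1 s.
At the end, for the whole second after the job is handed in: The rectangular basket hangs quietly (below 0.1 m/s) and released: its strap rests on the hook arm (6 mm below to 8 mm above its upper face), within 40 mm of the seat along the arm and 20 mm across, basket tilted under 0.25 rad, both brackets in it (within 65 mm of its origin) (x of basket_strap in the frame of hook_seat between -0.04 and 0.04 m and y of basket_strap in the frame of hook_seat between -0.02 and 0.02 m and z of basket_strap in the frame of hook_seat between -0.006 and 0.008 m and angle between basket's own z axis and vertical below 0.25 rad and linear speed of basket below 0.1 m/s and angular speed of basket below 1.2 rad/s and contact force between basket and stand above 0.5 N and distance between each of bracket1, bracket2 and basket below 0.065 m); the robot touches nothing.
It fails at once if another thing on the bench is moved by more than 30 mm (distance of any of round_basket, can1, can2, relay, screwdriver, reel, cup, bin from where it was at the start of the episode above 0.03 m).
It also fails if it takes over 48 s, if anything falls off the work surface, if the arm or the gripper's body presses on something with over 40 N, if the wrist force passes 120 N, or if a joint passes its speed limit or range.

ROBOT

A 6-joint arm with a two-finger parallel gripper is mounted at the origin on the work surface. World frame = base frame: x ahead of the robot, y to its left, z up, the work surface at z = 0. Lengths are in m, angles in degrees, forces in N, time in s.
With the tool pointing down it reaches from about 0.375 to 0.9 m from the base axis. Payload 3.1 kg.
Tool frame: the origin (TCP) lies midway between the tips of the shut fingers; the grasp point (between the pads) lies 19 mm behind it; x points along the fingers, z is the direction in which the jaws open and shut, and the axes are right-handed (so a half turn about x gives the same grasp; the last joint's range is limited). The gripper opens to 87 mm and grips with 3 to 60 N. Pads are 19 mm wide; open, the fingers measure 117 mm over their backs; the gripper's body (75 mm by 190 mm) begins 51 mm behind the grasp point.
Start: joints at [-80.415, 30.224, 82.088, -0, 67.689, -10.227], TCP at [0.212, -0.588, 0.223] pointing down, gripper open.
Joint ranges: [-176.69, 176.69], [-43.24, 126.21], [12.49, 139.97], [-82, 262], [0, 151.66], [-163.58, 163.58]. Speed limits (degrees/s): [159.86, 159.86, 180, 180, 180, 180].

INTERFACE

Orientations are given as a 3x3 rotation matrix whose columns are the frame's x, y, z axes.
In Python, from rig import * gives the robot as it stands.
- The arm moves only by the tool play_rows, never from a script. Its argument "rows" is a list that holds one entry, the list of rows, each a list of 7 numbers: the shift along the tool's x, y, z in m, then the turn, a rotation vector about the tool's x, y, z in degrees, then the finger opening in m, from 0 to 0.087. A call has 1 to 12 rows; each row is the pose to reach, as a shift and turn from the pose commanded when the call began, along the tool's axes at that moment; what a row does not reach only later rows make up. A row lasts 1/10 s, in which the tool goes at most 50 mm and 8.59 degrees, less where a joint would pass 70% of its speed; a pose out of reach is approached as far as the arm can. A call with a gripper value outside its range is refused whole. The fingers move at their own pace and stop on an object; the grip force is fixed at half the most. Time passes only in rows, so rows that repeat a pose let the fingers close. It gives the time, the measured TCP pose, the force and the opening at its end, in the units of the state.
- read_state(): the state, without advancing time (a new reading comes with each control period).
- capture(name): name is "scene" or "top" or "wrist"; returns a dict with "pixels" (384x512x3 uint8, red, green, blue), "intrinsics" (3x3 intrinsics, pixels), "rvec" (rotation vector, rad) and "tvec" (3), from world to camera coordinates, as OpenCV has them. Camera axes: x right, y down, z forward; pixel columns grow to the right and rows downward; lengths in m; the calibration is good to about 2 mm. A picture is of the moment at which its call begins. There is no depth.
- hand_in(): hands the job in, once; it reports no verdict.
Trained networks look in the newest picture that a camera, given by its name, has taken for a name from the list of things; names that differ only in an ending like _2 or _b are one class to them, and where a whole thing is asked for, a point or a joint stands for the part that bears it (a point fixed in the world has none). Each returns a list of dicts, best first, with "p" (0 to 1); they miss things now and then, are a little off and sometimes report something else, mostly with a low value. They report only what shows in the picture. A call takes as long as a camera call. They do not tell look-alikes from the thing itself.
- trace(camera, target): "mask" (384x512 bool, what is visible of it) and "at" ([column, row] in pixels, amid what is visible of it).
The state is a dict: "time_s": time; "joint_positions": joint angles; "qvel": joint speeds; "tau": joint torques, N m; "position": TCP position; "tcp_rot": TCP orientation; "force": force on the tool from outside, world axes, zero at the start; "moment": the same for the moment, N m; "opening": opening from 0.0 (shut) to 1.0 (fully open).
Only numpy, scipy, OpenCV 4.12 (cv2) and the standard library are available. Lean on these libraries where they do the work, as an engineer would, in place of code of your own. Each camera call takes 0.05 s, during which the arm holds its last target.

## Working session

There is one attempt and no reset: what is moved stays moved. The work goes in short steps, Python scripts to look and compute and a tool call to move; the robot and the scene stay as the last step left them, time stands still between calls to the robot, and variables do not carry over. Pictures are saved under pics/ and viewed, and the job is handed in when it is done.

Besides the shell and the picture viewer there is one more tool, called after "Call:" by a JSON object that holds its "api" and its "payload", one argument or row to a line. play_rows: Moves the arm, as the interface text tells. Its arguments: {"type":"object","properties":{"rows":{"type":"array"}},"required":["rows"]}

```bash
mkdir -p pics; cat > h.py <<'E'
from rig import *
import numpy as np, cv2
def snap(n,f):
    c=capture(n); cv2.imwrite('pics/'+f,c['pixels'][:,:,::-1].copy()); return c
def cam(c):
    R=cv2.Rodrigues(np.array(c['rvec'],float))[0]; return R,np.array(c['tvec'],float).ravel(),np.array(c['intrinsics'],float)
def ray(c,uv):
    R,t,K=cam(c); d=R.T@np.linalg.inv(K)@np.array([uv[0],uv[1],1.]); return -R.T@t,d/np.linalg.norm(d)
def atz(c,uv,z):
    o,d=ray(c,uv); return o+d*(z-o[2])/d[2]
def proj(c,P):
    R,t,K=cam(c); p=(K@(R@np.atleast_2d(P).T+t[:,None])).T; return p[:,:2]/p[:,2:]
E
python3 - <<'E'
from h import *
for n in ['scene','top','wrist']:
    c=snap(n,n+'1.png')
    print(n,ray(c,(256,192)))
    for t in ['basket','basket_grip','stand','hook_tip','hook_seat','round_basket']:
        try:
            for r in trace(n,t)[:3]: print(n,t,round(r['p'],2),np.round(r['at']),r['mask'].sum())
        except Exception as e: print(n,t,e)
s=read_state();print(s['time_s'],s['position'],s['tcp_rot'])
E
```

```text
scene (array([ 1.04094585, -0.099612  ,  0.99104997]), array([-0.54690246, -0.00568121, -0.83717705]))
scene basket 0.68 [388. 259.] 923
scene basket_grip 0.83 [388. 259.] 1088
scene stand 0.93 [194. 145.] 1689
scene stand 0.78 [197. 249.] 2480
scene hook_tip 0.72 [196. 146.] 1759
scene hook_tip 0.58 [199. 246.] 2495
scene hook_seat 0.89 [193. 243.] 2505
scene hook_seat 0.56 [196. 149.] 1706
scene round_basket 0.83 [301. 233.] 491
top (array([ 0.38900069, -0.09032591,  1.74097543]), array([ 0.05418346, -0.00845255, -0.99849522]))
top basket_grip 0.97 [154. 147.] 443
top stand 0.72 [312. 247.] 689
top hook_tip 0.85 [311. 249.] 649
top hook_tip 0.66 [299. 164.] 1478
top hook_seat 0.85 [300. 159.] 1407
top hook_seat 0.62 [314. 250.] 649
top round_basket 0.89 [220. 164.] 267
wrist (array([ 0.29193858, -0.56038833,  0.3845788 ]), array([-0.28763881, -0.10238408, -0.95225071]))
wrist stand 0.72 [46. 58.] 11319
wrist hook_tip 0.97 [47. 57.] 11402
wrist hook_seat 0.91 [43. 58.] 11314
1.05 [ 0.21188377 -0.58796766  0.22255727] [[ 2.94891370e-05  9.40801913e-01  3.38956869e-01]
 [-5.21266448e-06  3.38956869e-01 -9.40801914e-01]
 [-1.00000000e+00  2.59765681e-05  1.48996303e-05]]
```

```bash
python3 -c "
import cv2
for n in ['scene1','top1']:
    a=cv2.imread('pics/%s.png'%n); cv2.imwrite('pics/%s_b.png'%n,cv2.resize(a,(800,600),interpolation=cv2.INTER_CUBIC))
"
```

```text
(no output)
```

View pics/scene1_b.png

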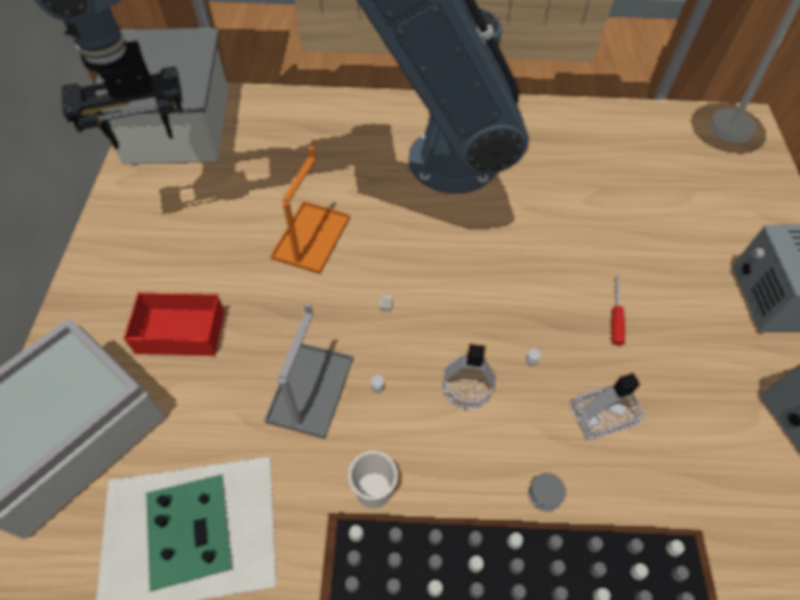

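View pics/top1_b.png

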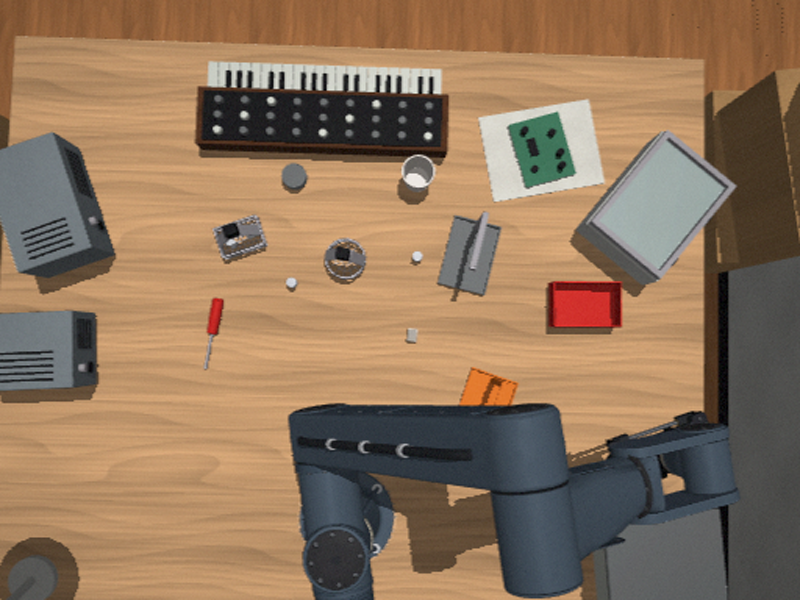

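View pics/wrist1.png

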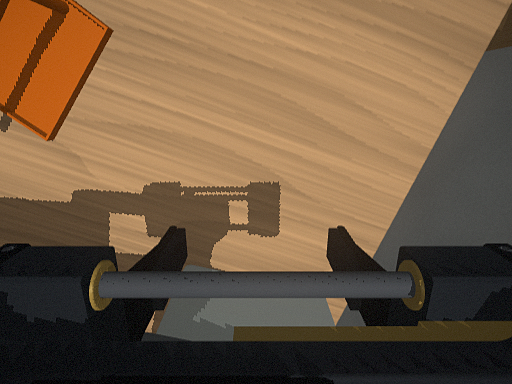

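The scene view shows the grey stand with its tray near (310,390), the rectangular basket near (607,405) and the round one near (470,380) on the 800-px picture. The orange stand is the decoy. Next I'll zoom in to measure.

```bash
python3 -c "
import cv2
a=cv2.imread('pics/scene1.png');b=cv2.imread('pics/top1.png')
def z(a,x,y,w,h,s,n): cv2.imwrite('pics/'+n,cv2.resize(a[y:y+h,x:x+w],None,fx=s,fy=s,interpolation=cv2.INTER_CUBIC))
def two(p,q,n):
    cv2.imwrite('pics/'+n,cv2.hconcat([cv2.resize(i[y:y+60,x:x+60],(400,400),interpolation=cv2.INTER_CUBIC) if 0 else cv2.resize(i[y:y+s,x:x+s],(400,400),interpolation=cv2.INTER_CUBIC) for i,x,y,s in (p,q)]))
two((a,355,230,60),(b,130,130,50),'zb.png')
two((a,150,185,100),(b,270,125,70),'zs.png')
"
```

```text
(no output)
```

View pics/zb.png

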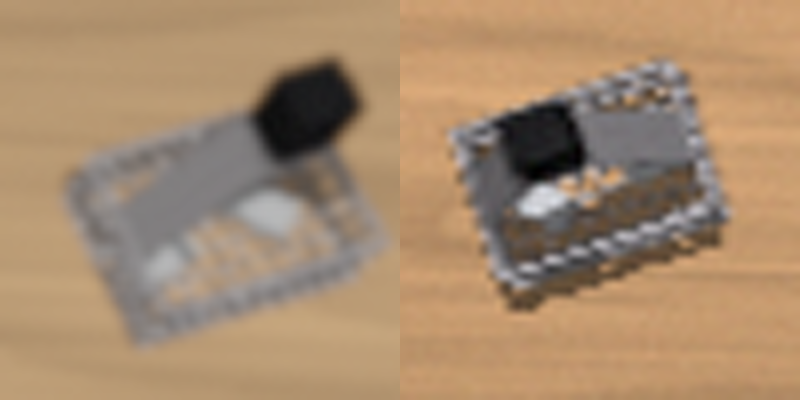

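View pics/zs.png

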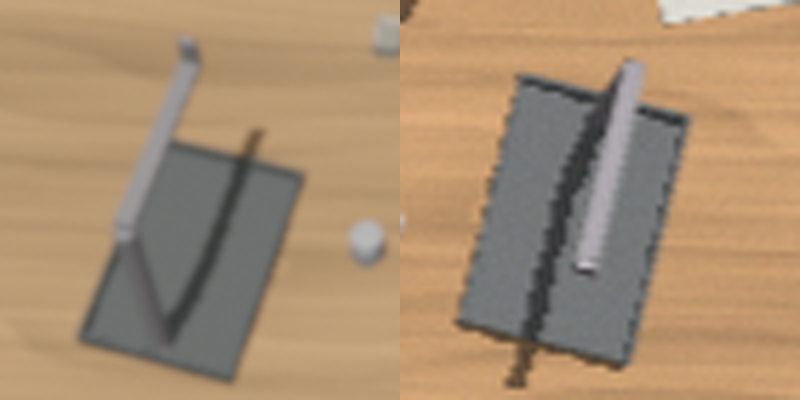

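```bash
cat > fit.py <<'E'
from h import *
from scipy.optimize import least_squares
cs,ct=capture('scene'),capture('top')
def un(p,x0,y0,s): return [(p[0]+.5)/s-.5+x0,(p[1]+.5)/s-.5+y0]
S=lambda p:un(p,355,230,400/60); T=lambda p:un(p,130,130,8)
S2=lambda p:un(p,150,185,4); T2=lambda p:un(p,270,125,400/70)
def fit(obs,x0):
    def res(v):
        c,s=np.cos(v[2]),np.sin(v[2]); r=[]
        for cm,uv,P in obs:
            P=np.array(P); W=[v[0]+c*P[0]-s*P[1],v[1]+s*P[0]+c*P[1],P[2]]
            r+=list(proj(cm,W)[0]-uv)
        return np.array(r)
    o=least_squares(res,x0,loss='soft_l1'); return o.x,np.round(o.fun.reshape(-1,2) if False else res(o.x).reshape(-1,2),1).tolist()
E
python3 - <<'E'
from fit import *
t4=[T(p) for p in [(57,130),(275,62),(325,215),(107,280)]]
w=[atz(ct,p,.04) for p in t4]; print(np.round(w,3))
print('sides',[round(np.linalg.norm(w[i]-w[(i+1)%4]),3) for i in range(4)])
# corners: image left-right is -y world ; long side is t4[0]-t4[1]
d=w[1]-w[0]; ang=np.arctan2(d[1],d[0])  # basket y axis dir
yaw=ang-np.pi/2
# t0: y=-50 ; t1: y=+50 ; x sign
m=np.mean(w,0); x=np.array([np.cos(yaw),np.sin(yaw)]); sx=np.sign((w[0]-m)[:2]@x)
P=[(sx*.035,-.05,.04),(sx*.035,.05,.04),(-sx*.035,.05,.04),(-sx*.035,-.05,.04)]
obs=[(ct,u,p) for u,p in zip(t4,P)]+[(ct,T((143,140)),(0,0,.132))]
ex,_=fit(obs,[m[0],m[1],yaw])
# scene
R=lambda p:np.array(p)
sc=[S((72,180)),S((135,340)),S((385,250))]
for u in sc: print('scene rim',np.round(atz(cs,u,.04),3))
def cl(u):
    q=[]
    for p in P:
        c,s=np.cos(ex[2]),np.sin(ex[2]); W=[ex[0]+c*p[0]-s*p[1],ex[1]+s*p[0]+c*p[1],p[2]]; q.append(np.linalg.norm(proj(cs,W)[0]-u))
    return P[int(np.argmin(q))]
so=[(cs,u,cl(u)) for u in sc]+[(cs,S((308,108)),(0,0,.122))]
print('top',ex); print('scene',fit(so,ex)); print('both',fit(obs+so,ex))
# stand
t4=[T2(p) for p in [(118,78),(288,120),(228,365),(60,322)]]; w=[atz(ct,p,.014) for p in t4]; print(np.round(w,3))
print('sides',[round(np.linalg.norm(w[i]-w[(i+1)%4]),3) for i in range(4)])
s4=[S2(p) for p in [(172,142),(303,175),(235,380),(82,338)]]
print('scene',np.round([atz(cs,u,.014) for u in s4],3))
m=np.mean(w,0); d=w[0]-w[3]; yaw=np.arctan2(d[1],d[0])
P=[(.08,.055,.014),(.08,-.055,.014),(-.08,-.055,.014),(-.08,.055,.014)]
ob=[(ct,u,p) for u,p in zip(t4,P)]
ss=[(cs,u,p) for u,p in zip(s4,[P[3],P[2],P[1],P[0]])]
ss=[]
for u in s4:
    pw=atz(cs,u,.014); k=int(np.argmin([np.linalg.norm(pw-q) for q in w])); ss.append((cs,u,P[k]))
a,_=fit(ob,[m[0],m[1],yaw]);b,_=fit(ss,a); c,r=fit(ob+ss,a); print(a,b,c,r)
tip=atz(ct,T2((188,267)),.207); tip2=atz(cs,S2((187,40)),.207); pt=atz(ct,T2((232,65)),.185)
print('tip',tip,tip2,'postend',pt)
x=np.array([np.cos(c[2]),np.sin(c[2])])
for q in (tip,tip2,pt): print('local',(q[:2]-c[:2])@x,(q[:2]-c[:2])@np.array([-x[1],x[0]]))
E
```

```text
[[0.63  0.314 0.04 ]
 [0.662 0.221 0.04 ]
 [0.596 0.197 0.04 ]
 [0.565 0.29  0.04 ]]
sides [np.float64(0.099), np.float64(0.071), np.float64(0.098), np.float64(0.069)]
scene rim [0.61  0.193 0.04 ]
scene rim [0.676 0.21  0.04 ]
scene rim [0.634 0.314 0.04 ]
top [ 0.61343666  0.25564132 -2.80242348]
scene (array([ 0.62173119,  0.25338302, -2.74491906]), [[0.1, -0.5], [4.1, -0.8], [-0.2, 0.2], [-2.0, 2.7]])
both (array([ 0.61565352,  0.25515037, -2.79744644]), [[0.0, -0.6], [0.3, -0.8], [0.1, -1.0], [-0.2, -0.2], [0.5, -0.6], [0.7, -3.6], [3.4, -3.7], [-0.0, -0.9], [-1.6, 0.5]])
[[ 0.677 -0.221  0.014]
 [ 0.654 -0.327  0.014]
 [ 0.501 -0.293  0.014]
 [ 0.524 -0.189  0.014]]
sides [np.float64(0.109), np.float64(0.157), np.float64(0.107), np.float64(0.156)]
scene [[ 0.509 -0.285  0.014]
 [ 0.531 -0.189  0.014]
 [ 0.684 -0.221  0.014]
 [ 0.66  -0.325  0.014]]
[ 0.58913599 -0.25747993 -0.21463423] [ 0.59513098 -0.25443893 -0.23571068] [ 0.59266891 -0.25653416 -0.21964669] [[-0.1, -1.5], [0.1, -1.3], [-0.1, -0.5], [-0.9, -0.7], [-2.5, -1.9], [1.2, -1.2], [0.2, -0.5], [-0.8, -0.4]]
tip [ 0.5415174  -0.24735095  0.207     ] [ 0.54362643 -0.24821736  0.207     ] postend [ 0.65803879 -0.27172124  0.185     ]
local -0.05192344429772151 -0.002182559164687075
local -0.04967630888816185 -0.00256863347733667
local 0.06710837283285867 -0.0005790978208009437
```

```bash
python3 - <<'E'
from h import *
cs,ct=capture('scene'),capture('top')
k=512/800
for n,p,z in [('rb grip',(476,355),.122),('or postfoot',(297,255),.014),('or tip',(312,152),.207),('or posttop',(288,202),.185),('cup',(372,460),.085),('trayc1',(320,270),.014),('trayc2',(272,257),.014)]:
    print(n,np.round(atz(cs,(p[0]*k,p[1]*k),z),3))
R=np.array(read_state()['tcp_rot']);p=np.array(read_state()['position'])
print(R.T@(np.array([.614,.255,.32])-p), read_state()['time_s'])
E
```

```text
rb grip [0.574 0.022 0.122]
or postfoot [ 0.304 -0.319  0.014]
or tip [ 0.211 -0.28   0.207]
or posttop [ 0.316 -0.312  0.185]
cup [ 0.743 -0.137  0.085]
trayc1 [ 0.339 -0.269  0.014]
trayc2 [ 0.312 -0.369  0.014]
[-0.09746413  0.6640839  -0.65674145] 1.25
```

Call:
{"api": "play_rows", "payload": {
  "rows": [
    [[-0.05,0.0,0.0,0,0,0,0.087],[-0.097,0.03,-0.03,0,0,0,0.087],[-0.097,0.065,-0.065,0,0,0,0.087],[-0.097,0.1,-0.1,0,0,0,0.087],[-0.097,0.133,-0.133,0,0,0,0.087],[-0.097,0.166,-0.166,0,0,0,0.087],[-0.097,0.2,-0.2,0,0,0,0.087],[-0.097,0.233,-0.233,0,0,0,0.087],[-0.097,0.266,-0.266,0,0,0,0.087],[-0.097,0.3,-0.3,0,0,0,0.087],[-0.097,0.333,-0.333,0,0,0,0.087],[-0.097,0.366,-0.366,0,0,0,0.087]]
  ]
}}

```text
time_s: 2.45
position: [0.4327, -0.1178, 0.3199]
tcp_rot: [[0.001, 0.941, 0.339], [-0.001, 0.339, -0.941], [-1.0, 0.001, 0.001]]
force: [0.7, -0.3, 0.2]
opening: 1.0
```

Call:
{"api": "play_rows", "payload": {
  "rows": [
    [[0,0.033,-0.033,0,0,0,0.087],[0,0.066,-0.066,0,0,0,0.087],[0,0.1,-0.1,0,0,0,0.087],[0,0.133,-0.133,0,0,0,0.087],[0,0.166,-0.166,0,0,0,0.087],[0,0.2,-0.198,0,0,0,0.087],[0,0.233,-0.23,0,0,0,0.087],[0,0.265,-0.26,0,0,0,0.087],[0,0.285,-0.28,0,0,0,0.087],[0,0.298,-0.291,0,0,0,0.087],[0,0.298,-0.291,0,0,0,0.087],[0,0.298,-0.291,0,0,0,0.087]]
  ]
}}

```text
time_s: 3.65
position: [0.6134, 0.2549, 0.3191]
tcp_rot: [[-0.001, 0.941, 0.339], [-0.001, 0.339, -0.941], [-1.0, -0.001, 0.0]]
force: [-0.5, -0.2, -0.4]
opening: 1.001
```

```bash
python3 - <<'E'
from h import *
c=snap('wrist','w2.png')
for r in trace('wrist','basket_grip')[:2]: print(r['p'],r['at'])
s=read_state();print(s['time_s'],s['position'])
v=proj(c,[[.614,.255,.142],[.614,.255,.04]]);print(v)
# predicted rim corners
import itertools
y=np.array([np.cos(np.radians(-71)),np.sin(np.radians(-71))]);x=np.array([-y[1],y[0]])
for a,b in [(1,1),(1,-1),(-1,-1),(-1,1)]:
    q=np.r_[np.array([.614,.255])+a*.035*x+b*.05*y,.04];print(a,b,np.round(proj(c,q)[0]))
tc=capture('top');cv2.imwrite('pics/t2.png',cv2.resize(tc['pixels'][:,:,::-1],(800,600)))
E
```

```text
0.77 [257.4, 157.4]
3.75 [0.61335914 0.25407316 0.31958551]
[[255.36515925 172.0942338 ]
 [255.55427577 155.91327649]]
1 1 [289. 133.]
1 -1 [222. 132.]
-1 -1 [223. 178.]
-1 1 [287. 179.]
```

View pics/w2.png

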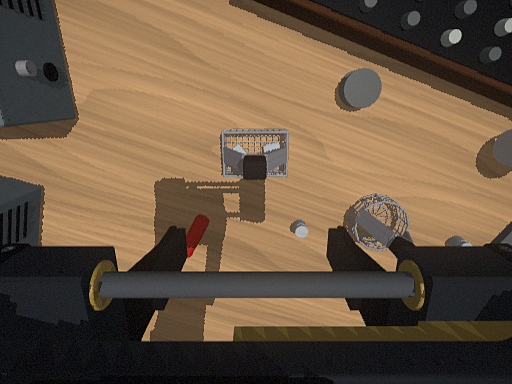

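View pics/t2.png

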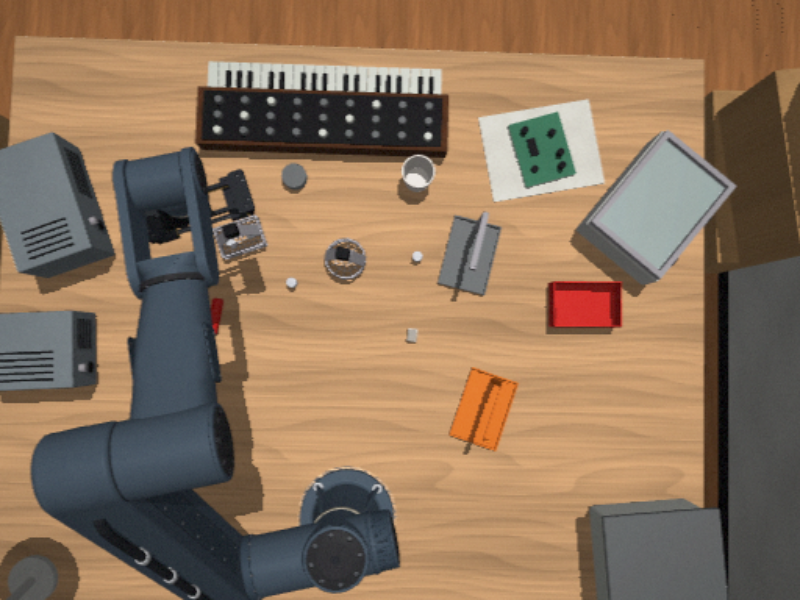

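The predicted rim corners match the wrist picture to 1–3 px: observed (222,130) to (288,177), with the block at (255,168). I'll descend and grip.

Call:
{"api": "play_rows", "payload": {
  "rows": [
    [[0.03,0.002,0,0,0,0,0.087],[0.065,0.003,0,0,0,0,0.087],[0.1,0.003,0,0,0,0,0.087],[0.135,0.003,0,0,0,0,0.087],[0.165,0.003,0,0,0,0,0.087],[0.185,0.003,0,0,0,0,0.087],[0.2,0.003,0,0,0,0,0.087],[0.21,0.003,0,0,0,0,0.087],[0.21,0.003,0,0,0,0,0.087]]
  ]
}}

```text
time_s: 4.7
position: [0.6161, 0.2556, 0.1087]
tcp_rot: [[-0.002, 0.941, 0.338], [-0.0, 0.338, -0.941], [-1.0, -0.002, -0.0]]
force: [-0.1, -0.3, -0.2]
opening: 0.998
```

```bash
python3 - <<'E'
from h import *
c=snap('wrist','w3.png')
a=snap('scene','s3.png')['pixels'];cv2.imwrite('pics/s3z.png',cv2.resize(a[170:320,300:500,::-1],(800,600)))
s=read_state();print(s['time_s'],s['position'],s['force'])
E
```

```text
4.8 [0.61740942 0.25617462 0.11048138] [-0.10132753  0.63801664  0.36421574]
```

View pics/w3.png

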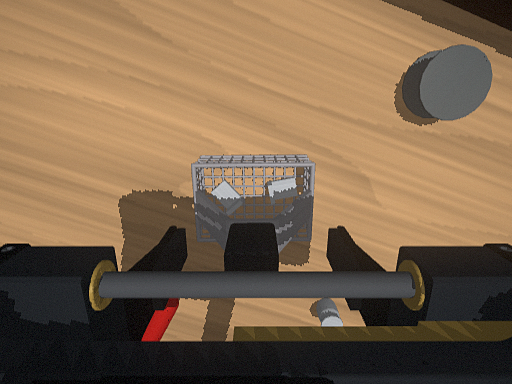

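View pics/s3z.png

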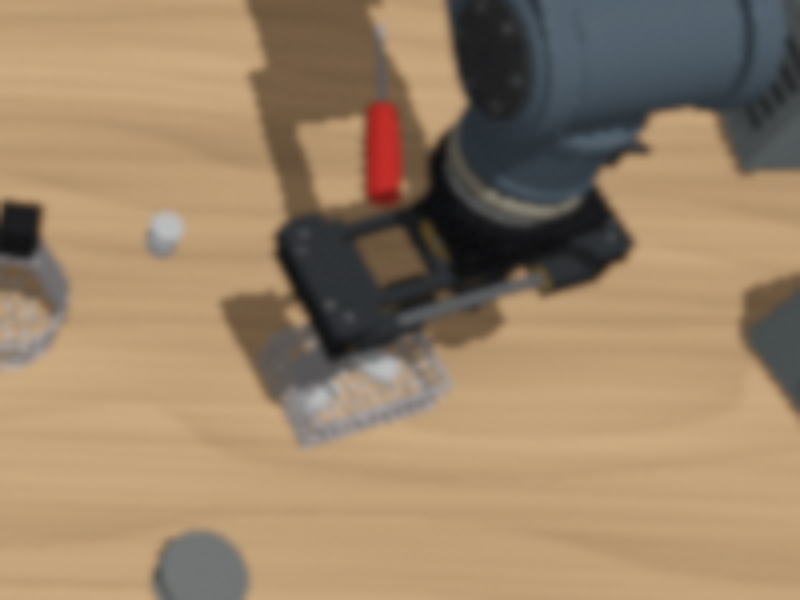

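The block at (252,245) sits between the fingers at 186 and 328, so I'll close on it.

Call:
{"api": "play_rows", "payload": {
  "rows": [
    [[0.002,0,0,0,0,0,0.06],[0.002,0,0,0,0,0,0.04],[0.002,0,0,0,0,0,0.02],[0.002,0,0,0,0,0,0.02],[0.002,0,0,0,0,0,0.02],[0.002,0,0,0,0,0,0.02],[0.002,0,0,0,0,0,0.02],[0.002,0,0,0,0,0,0.02]]
  ]
}}

```text
time_s: 5.6
position: [0.6166, 0.2564, 0.1076]
tcp_rot: [[-0.0, 0.941, 0.339], [0.0, 0.339, -0.941], [-1.0, -0.0, -0.0]]
force: [-1.3, 2.5, 1.6]
opening: 0.357
```

Call:
{"api": "play_rows", "payload": {
  "rows": [
    [[0,0,0,0,0,0,0.01],[-0.01,0,0,0,0,0,0.01],[-0.03,0,0,0,0,0,0.01],[-0.06,0,0,0,0,0,0.01],[-0.09,0,0,0,0,0,0.01],[-0.12,0,0,0,0,0,0.01],[-0.15,0,0,0,0,0,0.01],[-0.18,0,0,0,0,0,0.01],[-0.2,0,0,0,0,0,0.01],[-0.2,0,0,0,0,0,0.01]]
  ]
}}

```text
time_s: 6.6
position: [0.6184, 0.2565, 0.3116]
tcp_rot: [[0.008, 0.941, 0.339], [0.001, 0.339, -0.941], [-1.0, 0.008, 0.001]]
force: [0.2, -0.3, -3.4]
opening: 0.318
```

```bash
python3 - <<'E'
from h import *
c=snap('wrist','w4.png')
s=read_state();print(s['time_s'],s['position'],s['force'],s['opening'])
R=np.array(s['tcp_rot']);p=np.array(s['position'])
for t in [(.486,-.235,.307),(.486,-.235,.229)]: print(R.T@(np.array(t)-p))
E
```

```text
6.65 [0.61710809 0.25618082 0.30901336] [ 0.1802612  -1.19887613 -3.75038398] 0.31871605316147106
[ 0.00142399 -0.28982058  0.4176769 ]
[ 0.07942364 -0.29004951  0.41762811]
```

View pics/w4.png

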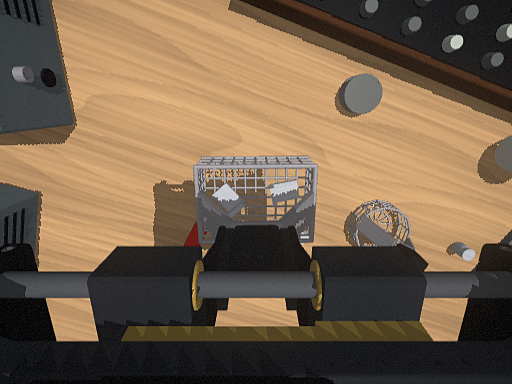

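Held, with both brackets inside at (227,195) and (287,187). Next I'll carry it to the robot side of the stand at the raised height.

Call:
{"api": "play_rows", "payload": {
  "rows": [
    [[0,-0.01,0.014,1,0,0,0.01],[0,-0.03,0.043,4,0,0,0.01],[0,-0.055,0.079,7,0,0,0.01],[0,-0.08,0.115,10,0,0,0.01],[0,-0.107,0.154,13,0,0,0.01],[0,-0.134,0.193,16,0,0,0.01],[0,-0.161,0.232,19,0,0,0.01],[0,-0.188,0.271,22,0,0,0.01],[0,-0.215,0.31,25,0,0,0.01],[0,-0.242,0.349,28,0,0,0.01],[0,-0.264,0.38,30,0,0,0.01],[0,-0.28,0.403,32,0,0,0.01]]
  ]
}}

```text
time_s: 7.85
position: [0.4868, -0.2202, 0.3055]
tcp_rot: [[-0.005, 0.976, -0.216], [0.002, -0.216, -0.976], [-1.0, -0.005, -0.0]]
force: [0.4, 0.7, -4.0]
opening: 0.318
```

Call:
{"api": "play_rows", "payload": {
  "rows": [
    [[0.0,0,0.006,0,0,0,0.01],[0.0,0,0.01,0,0,0,0.01],[0.0,0,0.01,0,0,0,0.01],[0.0,0,0.01,0,0,0,0.01]]
  ]
}}

```text
time_s: 8.25
position: [0.4875, -0.2263, 0.3071]
tcp_rot: [[-0.001, 0.978, -0.21], [0.001, -0.21, -0.978], [-1.0, -0.001, -0.001]]
force: [0.7, -0.2, -3.2]
opening: 0.32
```

```bash
python3 - <<'E'
from h import *
s=read_state();print(s['time_s'],s['position'],s['tcp_rot'],s['force'],s['opening'])
c=snap('wrist','w5.png')
for p in [(.5425,-.248,.207),(.5835,-.257,.185),(.652,-.271,.185)]: print(proj(c,p))
a=snap('scene','s5.png')['pixels'];cv2.imwrite('pics/s5z.png',cv2.resize(a[60:285,100:400,::-1],(800,600)))
a=snap('top','t5.png')['pixels'];cv2.imwrite('pics/t5z.png',cv2.resize(a[90:285,200:460,::-1],(800,600)))
R=np.array(s['tcp_rot']);p=np.array(s['position'])
for t in [(.486,-.235,.229),(.5835,-.257,.229)]: print(R.T@(np.array(t)-p))
E
```

```text
8.25 [ 0.48753105 -0.22628683  0.30705152] [[-0.00100592  0.97772865 -0.2098706 ]
 [ 0.00131777 -0.20986923 -0.97772858]
 [-0.99999863 -0.00126007 -0.00107731]] [ 0.69610384 -0.23115783 -3.21109336] 0.3196567569592279
[[266.58323703 130.32818259]]
[[266.53520424  80.84713654]]
[[266.61536237  -8.47764045]]
[0.07804147 0.00043002 0.00892452]
[0.0779144  0.10037569 0.00997217]
```

View pics/w5.png

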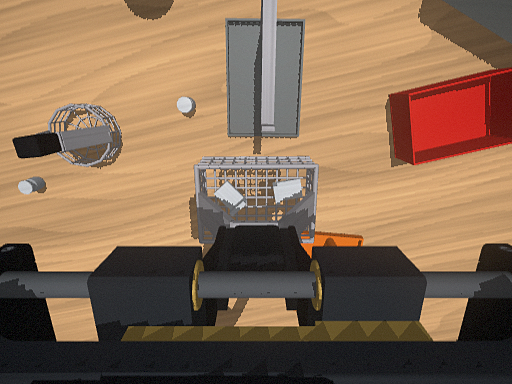

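View pics/s5z.png

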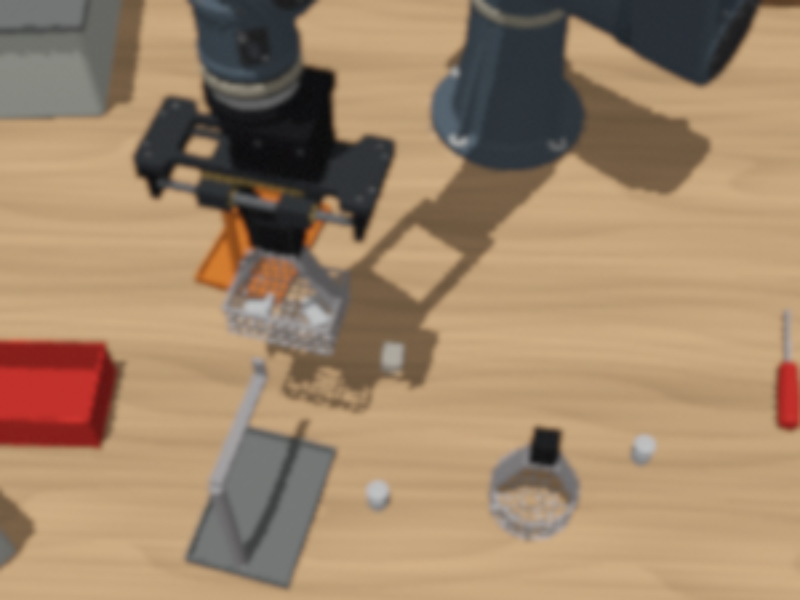

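View pics/t5z.png

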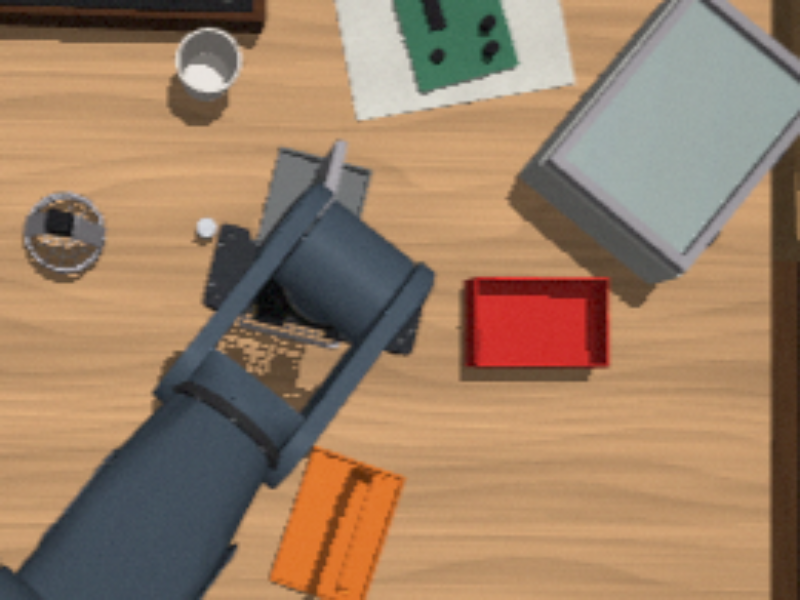

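The hook tip shows at (267,130), where my estimate predicted it, and the arm runs vertical in the wrist picture, so the yaw fits. I'll lower to threading height and shift 9 mm across.

Call:
{"api": "play_rows", "payload": {
  "rows": [
    [[0.01,0,0.004,0,0,0,0.01],[0.025,0,0.007,0,0,0,0.01],[0.04,0,0.009,0,0,0,0.01],[0.055,0,0.009,0,0,0,0.01],[0.068,0,0.009,0,0,0,0.01],[0.076,0,0.009,0,0,0,0.01],[0.078,0,0.009,0,0,0,0.01],[0.078,0,0.009,0,0,0,0.01]]
  ]
}}

```text
time_s: 9.2
position: [0.4859, -0.2364, 0.2293]
tcp_rot: [[-0.0, 0.978, -0.211], [0.0, -0.211, -0.978], [-1.0, -0.0, -0.0]]
force: [-0.1, 0.3, -3.4]
opening: 0.321
```

```bash
python3 - <<'E'
from h import *
s=read_state();print(s['time_s'],s['position'],s['tcp_rot'],s['force'],s['opening'])
c=snap('wrist','w6.png')
for p in [(.5425,-.248,.207),(.5835,-.257,.185),(.652,-.271,.185)]: print(proj(c,p))
a=snap('scene','s6.png')['pixels'];cv2.imwrite('pics/s6z.png',cv2.resize(a[120:285,140:360,::-1],(800,600)))
R=np.array(s['tcp_rot']);p=np.array(s['position'])
for t in [(.486,-.235,.229),(.5835,-.257,.229)]: print(R.T@(np.array(t)-p))
E
```

```text
9.2 [ 0.4859155  -0.2363644   0.22934449] [[-2.42141789e-04  9.77521032e-01 -2.10837790e-01]
 [ 1.41755755e-04 -2.10837760e-01 -9.77521058e-01]
 [-9.99999961e-01 -2.66586168e-04 -8.75165990e-05]] [-0.13212702  0.32239355 -3.38917448] 0.3208512290533109
[[254.11832998 144.24385443]]
[[254.47845128  75.20738802]]
[[252.95888946 -53.34356874]]
[ 0.00034467 -0.00020497 -0.00135152]
[ 0.00031794  0.09974176 -0.00040274]
```

View pics/w6.png

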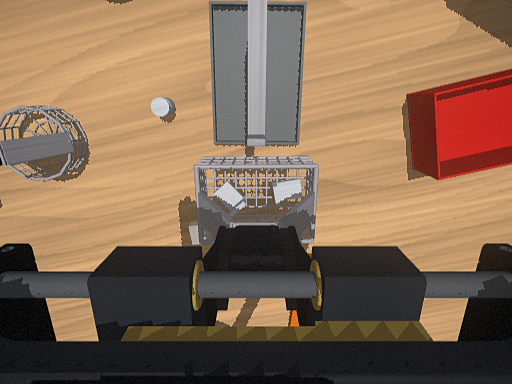

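View pics/s6z.png

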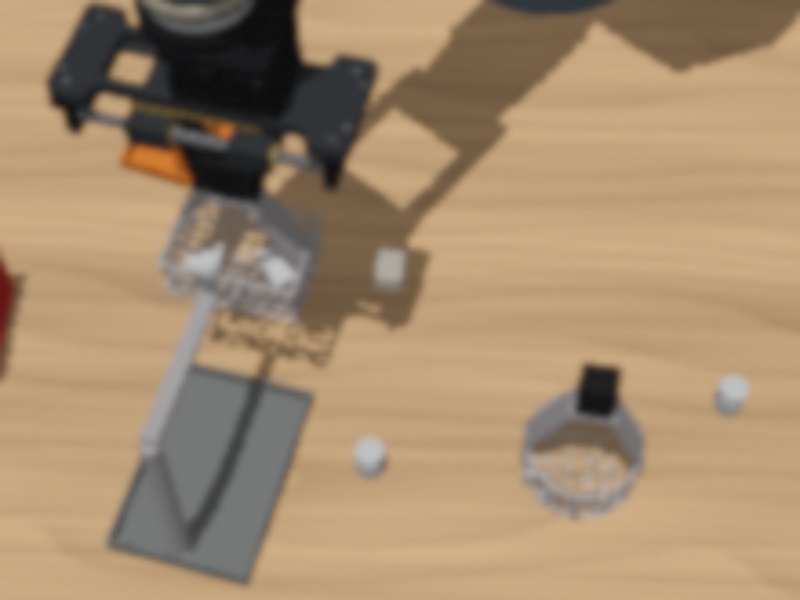

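Hook and basket are aligned, at columns 257 and 256. I'll thread forward along tool y.

Call:
{"api": "play_rows", "payload": {
  "rows": [
    [[0,0.006,0,0,0,0,0.01],[0,0.015,0,0,0,0,0.01],[0,0.024,0,0,0,0,0.01],[0,0.032,0,0,0,0,0.01],[0,0.04,0,0,0,0,0.01],[0,0.045,0,0,0,0,0.01],[0,0.045,0,0,0,0,0.01]]
  ]
}}

```text
time_s: 10.0
position: [0.5307, -0.2462, 0.2294]
tcp_rot: [[0.0, 0.978, -0.211], [-0.0, -0.211, -0.978], [-1.0, 0.0, 0.0]]
force: [-0.3, 0.5, -2.9]
opening: 0.324
```

```bash
python3 - <<'E'
from h import *
s=read_state();print(s['time_s'],s['position'],s['force'],s['opening'])
c=snap('wrist','w7.png')
a=snap('scene','s7.png')['pixels'];cv2.imwrite('pics/s7z.png',cv2.resize(a[150:270,150:310,::-1],(800,600)))
E
```

```text
10.0 [ 0.53067828 -0.24615089  0.22940952] [-0.3479275   0.48176599 -2.8896054 ] 0.324092037412049
```

View pics/w7.png

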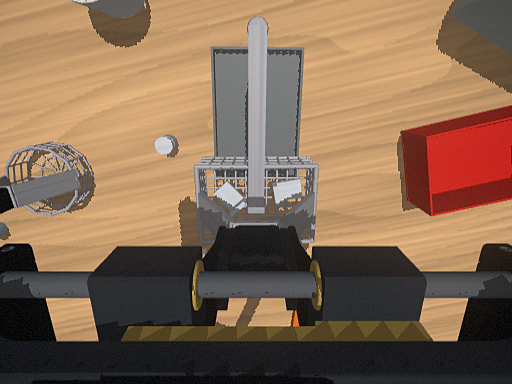

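View pics/s7z.png

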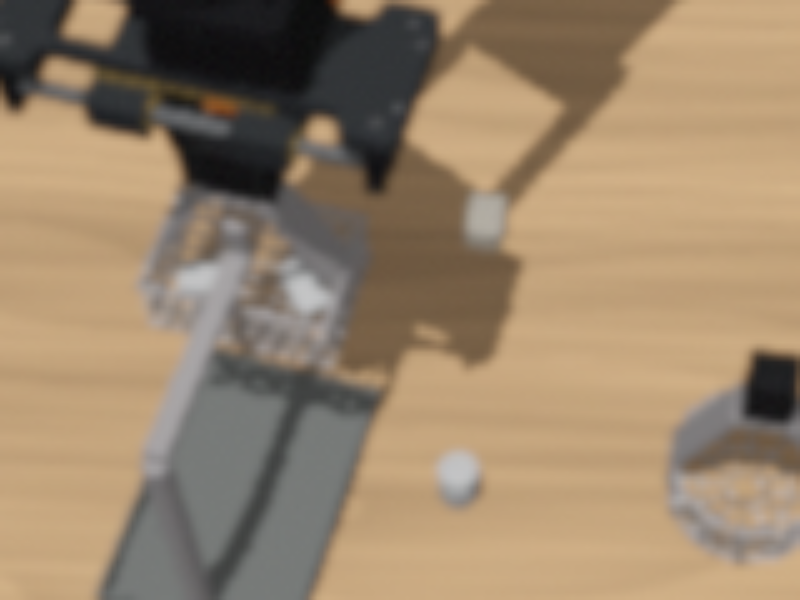

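The tip, at (256,205) in the wrist picture, is now over the basket, with no contact force. I'll continue forward.

Call:
{"api": "play_rows", "payload": {
  "rows": [
    [[0,0.006,0,0,0,0,0.01],[0,0.014,0,0,0,0,0.01],[0,0.022,0,0,0,0,0.01],[0,0.03,0,0,0,0,0.01],[0,0.038,0,0,0,0,0.01],[0,0.046,0,0,0,0,0.01],[0,0.054,0,0,0,0,0.01],[0,0.06,0,0,0,0,0.01],[0,0.06,0,0,0,0,0.01],[0,0.06,0,0,0,0,0.01]]
  ]
}}

```text
time_s: 11.1
position: [0.5883, -0.2584, 0.2293]
tcp_rot: [[-0.001, 0.977, -0.211], [0.0, -0.211, -0.977], [-1.0, -0.001, -0.0]]
force: [-0.2, -0.9, -3.5]
opening: 0.32
```

```bash
python3 - <<'E'
from h import *
s=read_state();print(s['time_s'],s['position'],s['force'],s['opening'])
c=snap('wrist','w8.png')
a=snap('scene','s8.png')['pixels'];cv2.imwrite('pics/s8z.png',cv2.resize(a[150:270,150:310,::-1],(800,600)))
E
```

```text
11.1 [ 0.58826535 -0.25841461  0.22932045] [-0.2253551  -0.93120989 -3.4962613 ] 0.3200205042064418
```

View pics/w8.png

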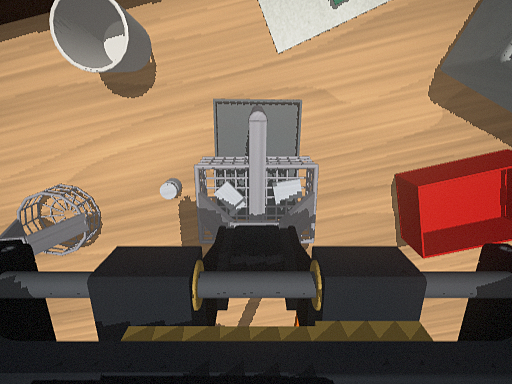

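View pics/s8z.png

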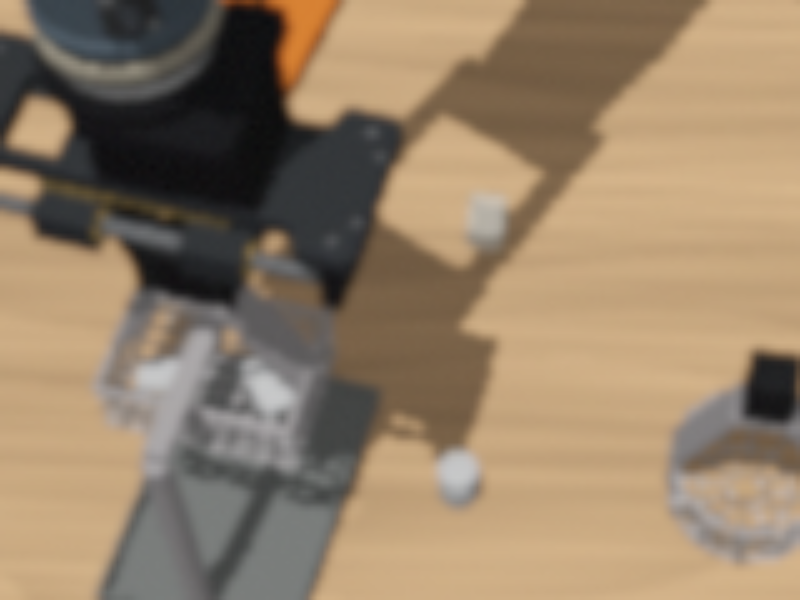

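Threaded, with the post clear ahead at (257,115). I'll lower it now.

Call:
{"api": "play_rows", "payload": {
  "rows": [
    [[0.005,0,0,0,0,0,0.01],[0.011,0,0,0,0,0,0.01],[0.017,0,0,0,0,0,0.01],[0.023,0,0,0,0,0,0.01],[0.028,0,0,0,0,0,0.01],[0.031,0,0,0,0,0,0.01],[0.031,0,0,0,0,0,0.01]]
  ]
}}

```text
time_s: 11.9
position: [0.5882, -0.2583, 0.1978]
tcp_rot: [[-0.001, 0.977, -0.211], [0.001, -0.211, -0.977], [-1.0, -0.001, -0.001]]
force: [-0.9, 0.0, -2.8]
opening: 0.317
```

Call:
{"api": "play_rows", "payload": {
  "rows": [
    [[0.001,0,0,0,0,0,0.01],[0.002,0,0,0,0,0,0.01],[0.002,0,0,0,0,0,0.01]]
  ]
}}

```text
time_s: 12.2
position: [0.5885, -0.2586, 0.1967]
tcp_rot: [[0.0, 0.977, -0.211], [-0.0, -0.211, -0.977], [-1.0, 0.0, 0.0]]
force: [-0.6, 1.1, -4.3]
opening: 0.319
```

Call:
{"api": "play_rows", "payload": {
  "rows": [
    [[0.001,0,0,0,0,0,0.01],[0.002,0,0,0,0,0,0.01],[0.002,0,0,0,0,0,0.01],[0.002,0,0,0,0,0,0.01]]
  ]
}}

```text
time_s: 12.6
position: [0.5885, -0.2586, 0.1945]
tcp_rot: [[-0.0, 0.977, -0.211], [0.0, -0.211, -0.977], [-1.0, -0.0, -0.0]]
force: [0.2, 0.5, -3.0]
opening: 0.317
```

```bash
python3 - <<'E'
from h import *
s=read_state();print(s['time_s'],s['position'],s['force'],s['opening'])
c=snap('wrist','w9.png')
a=snap('scene','s9.png')['pixels'];cv2.imwrite('pics/s9z.png',cv2.resize(a[150:270,150:310,::-1],(800,600)))
E
```

```text
12.6 [ 0.58847505 -0.25856556  0.19451389] [ 0.20384426  0.47590071 -2.95314714] 0.3170866385414297
```

View pics/w9.png

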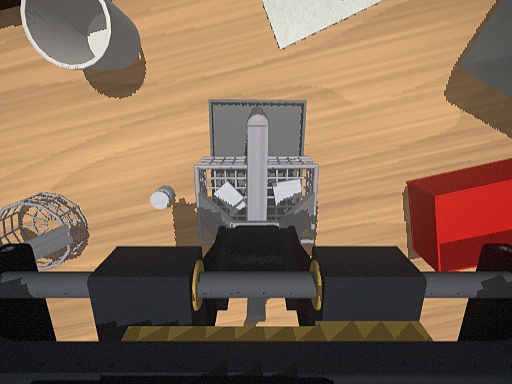

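View pics/s9z.png

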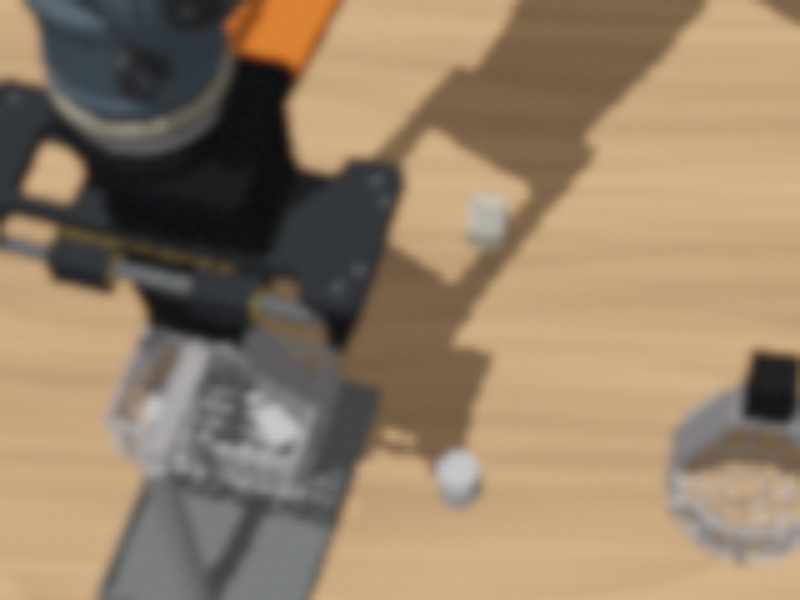

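The full weight still reads on the wrist, so I'll keep going down in small steps.

Call:
{"api": "play_rows", "payload": {
  "rows": [
    [[0.001,0,0,0,0,0,0.01],[0.0015,0,0,0,0,0,0.01],[0.0015,0,0,0,0,0,0.01],[0.0015,0,0,0,0,0,0.01]]
  ]
}}

```text
time_s: 13.1
position: [0.5887, -0.2587, 0.194]
tcp_rot: [[0.001, 0.977, -0.211], [-0.001, -0.211, -0.977], [-1.0, 0.001, 0.0]]
force: [-3.1, 1.2, 4.4]
opening: 0.319
```

Call:
{"api": "play_rows", "payload": {
  "rows": [
    [[0.0005,0,0,0,0,0,0.01],[0.001,0,0,0,0,0,0.01],[0.001,0,0,0,0,0,0.01]]
  ]
}}

```text
time_s: 13.4
position: [0.5887, -0.2587, 0.1939]
tcp_rot: [[0.001, 0.977, -0.211], [-0.001, -0.211, -0.977], [-1.0, 0.001, 0.001]]
force: [-3.6, 1.1, 8.5]
opening: 0.319
```

Seated: Fz went from −3 to +8.5 N at a strap height of about 0.185. I'll ease off 1 mm, hold, then open.

Call:
{"api": "play_rows", "payload": {
  "rows": [
    [[-0.001,0,0,0,0,0,0.01],[-0.001,0,0,0,0,0,0.01],[-0.001,0,0,0,0,0,0.01],[-0.001,0,0,0,0,0,0.03],[-0.001,0,0,0,0,0,0.04],[-0.001,0,0,0,0,0,0.055],[-0.001,0,0,0,0,0,0.07],[-0.001,0,0,0,0,0,0.08],[-0.001,0,0,0,0,0,0.08],[-0.001,0,0,0,0,0,0.08]]
  ]
}}

```text
time_s: 14.4
position: [0.5885, -0.2586, 0.193]
tcp_rot: [[0.0, 0.977, -0.211], [0.0, -0.211, -0.977], [-1.0, 0.0, -0.0]]
force: [-0.4, 0.1, -0.3]
opening: 0.805
```

```bash
python3 - <<'E'
from h import *
s=read_state();print(s['time_s'],s['position'],s['force'],s['opening'])
c=snap('wrist','w10.png')
E
```

```text
14.4 [ 0.58851642 -0.25858996  0.19298391] [-0.3855445   0.07243399 -0.30612767] 0.8050329487842243
```

View pics/w10.png

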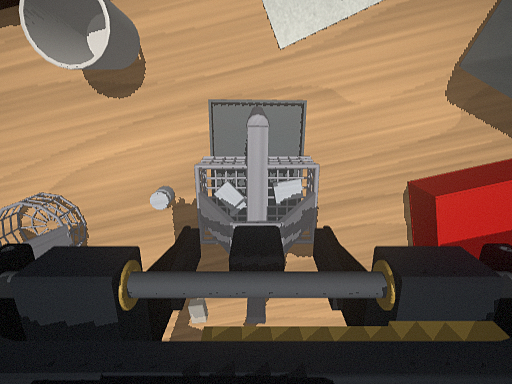

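Released, and the basket hasn't moved. I'll retract upward.

Call:
{"api": "play_rows", "payload": {
  "rows": [
    [[-0.005,0,0,0,0,0,0.08],[-0.015,0,0,0,0,0,0.08],[-0.03,0,0,0,0,0,0.08],[-0.05,0,0,0,0,0,0.08],[-0.075,0,0,0,0,0,0.08],[-0.1,0,0,0,0,0,0.08],[-0.12,-0.02,0,0,0,0,0.08],[-0.13,-0.05,0,0,0,0,0.08],[-0.13,-0.08,0,0,0,0,0.08],[-0.13,-0.1,0,0,0,0,0.08],[-0.13,-0.1,0,0,0,0,0.08],[-0.13,-0.1,0,0,0,0,0.08]]
  ]
}}

```text
time_s: 15.65
position: [0.4913, -0.2378, 0.3243]
tcp_rot: [[0.002, 0.977, -0.211], [-0.001, -0.211, -0.977], [-1.0, 0.003, 0.001]]
force: [1.1, 0.2, -0.8]
opening: 0.92
```

```bash
python3 - <<'E'
from h import *
s=read_state();print(s['time_s'],s['position'],s['force'],s['opening'])
c=snap('wrist','w11.png')
a=snap('scene','s11.png')['pixels'];b=a[165:285,140:300,::-1]
cv2.imwrite('pics/s11z.png',cv2.resize(b,(800,600)))
E
```

```text
15.65 [ 0.4913256  -0.23784823  0.32426368] [ 1.0585084   0.15495052 -0.80842594] 0.9198481411455729
```

View pics/w11.png

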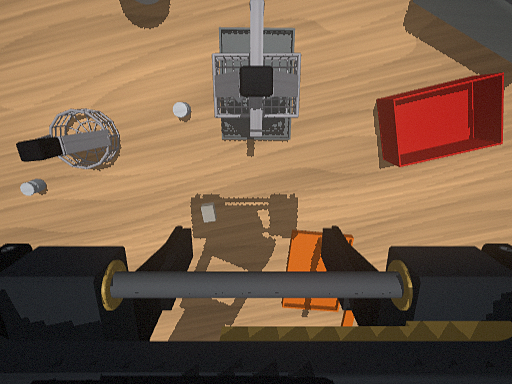

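View pics/s11z.png

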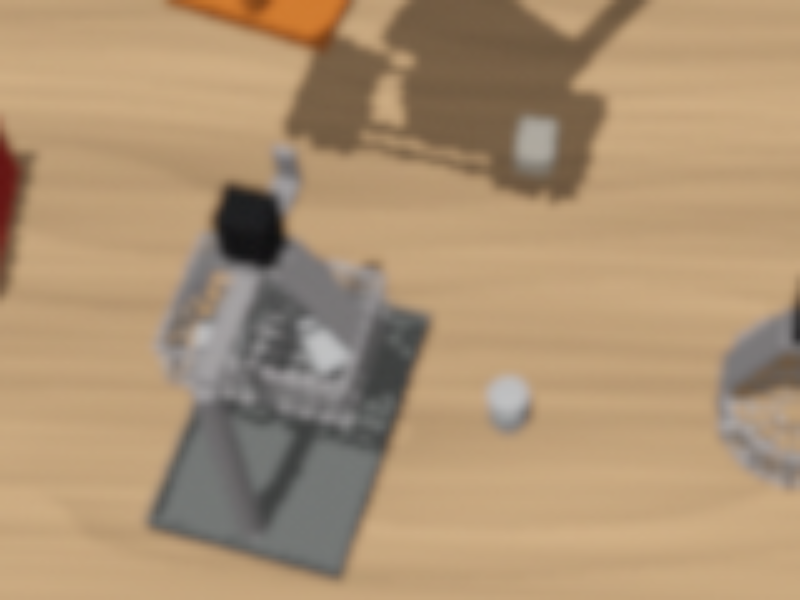

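The basket hangs level on the arm. Its block is at (256,80) in the wrist picture, behind the tip at (256,130). Both brackets show in the scene crop at (205,335) and (325,345). I'll compare two pictures for swing and hand in.

Call:
{"api": "play_rows", "payload": {
  "rows": [
    [[0,0,0,0,0,0,0.08],[0,0,0,0,0,0,0.08],[0,0,0,0,0,0,0.08],[0,0,0,0,0,0,0.08]]
  ]
}}

```text
time_s: 16.15
position: [0.4909, -0.2375, 0.3228]
tcp_rot: [[-0.0, 0.977, -0.211], [0.0, -0.211, -0.977], [-1.0, -0.0, -0.0]]
force: [-0.6, -0.1, -0.2]
opening: 0.919
```

```bash
python3 - <<'E'
from h import *
a=cv2.imread('pics/s11.png').astype(int)[165:285,140:300]
b=snap('scene','s12.png')['pixels'][165:285,140:300,::-1].astype(int)
d=np.abs(a-b)[30:90,25:85]; print(d.max(),d.mean())
print(hand_in())
E
```

```text
19 0.7516666666666667
the job is handed in; nothing more can be done
None
```

The rectangular basket now hangs by its handle on the grey stand's hook, over the tray, with both brackets still in it. I handed the job in at about 16 s of the 48 s allowed; no verdict was reported.

- **Carrying and lowering:** I gripped the black block and lifted the basket well above the other things. I threaded the handle past the upturned tip and lowered it until the wrist force went from about −3 N to +8.5 N. That put the strap at about 185 mm, the height of the hook arm. I eased off 1 mm while still holding, then opened the gripper and moved clear.
- **Last checks:** The basket looked level and centred on the arm, a few millimetres past the seat towards the post. Two pictures about half a second apart showed no visible swing, and the wrist force was back near zero.
- **Disagreements:**
  - The scene and top cameras differed by up to about 8 mm on where the basket was. The wrist camera settled it.
  - The gripper opening while holding read about 28 mm, matching the block. Just after closing it had read 31 mm.
- **Not measured:** I didn't measure the positions of the other things at the end. The round basket and bin looked undisturbed in the last pictures, and I noticed no contact with anything else.

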